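Third hand for a drawer front

TASK

Sweep the four wood chips out of the place where the drawer front has to stand and slide in, in front of the open drawer, using the scraper block and not the fingers, and put the block down out of the way. Then fetch the dark drawer front, stand it on the worktop before the drawer and slide its two brackets fully home into the hollow drawer sides. Keep pressing it squarely against the ends of the sides with a steady push of about 12 newtons (gently, never ramming it), and finish while still holding it pressed, so that a colleague can tighten the locking cams; leave the mug, the screwdriver and the canister alone.

Things in the scene. Friction and masses are not known exactly. Their poses are not given: they have to be found in the camera images.
- drawer: frontless drawer, fixed, does not yield to a push: grey hollow steel sides 102 mm high, white bottom and back, on a 16 mm plywood board flush with their ends. Origin: on the worktop, midway between the sides, in the plane of their front ends. x points into the drawer (290 mm with board), y left, z up. Open from above; bottom panel's top at z = 44 mm: a finger fits behind the front
- side_left (a point): centre of the open front end of the left hollow side (drawer frame: x 0, y +100, z 59 mm; axes as the drawer's). The side is 26 mm wide, z = 16 to 102 mm; its opening is 20 mm wide, z = 19 to 99 mm, over 60 mm deep
- side_right (a point): the same of the right side (drawer frame: x 0, y -100, z 59 mm)
- drawer_front: dark wooden panel standing upright, 19 mm thick (x), 260 mm long (y), 130 mm high (z), 0.4 to 0.6 kg. Origin: centre of its underside; rear face at x = +9.5, outer face at -9.5 mm (a framed middle field is 4 mm deep). Two brackets behind. Seated: origin at x -9.5, y 0, z 0 mm in the drawer's frame, axes parallel. Can be gripped across the middle of its top edge
- bracket_left (a point): tip of the left steel bracket's rounded nose (front's frame: x 42.5, y +100, z 59 mm). Each bracket is 14 mm thick (y), z = 30 to 88 mm, and sticks out 33 mm from the rear face
- bracket_right (a point): the same of the right bracket (front's frame: x 42.5, y -100, z 59 mm)
- scraper: scraper block standing on its lip: beech grip 28 mm (x) x 104 mm (y), top at z = 53 mm, over a rubber lip 20 x 104 mm, 12 mm high; 0.12 kg; origin: centre of its underside
- chip_0: one of four loose wood chips, about 23 x 11 mm and 7 mm high; origin at the centre of its underside. They start scattered on the worktop within 70 mm in front of the drawer's open end and within 105 mm either side of its middle
- chip_1: one of four loose wood chips, about 23 x 11 mm and 7 mm high; origin at the centre of its underside. They start scattered on the worktop within 70 mm in front of the drawer's open end and within 105 mm either side of its middle
- chip_2: one of four loose wood chips, about 23 x 11 mm and 7 mm high; origin at the centre of its underside. They start scattered on the worktop within 70 mm in front of the drawer's open end and within 105 mm either side of its middle
- chip_3: one of four loose wood chips, about 23 x 11 mm and 7 mm high; origin at the centre of its underside. They start scattered on the worktop within 70 mm in front of the drawer's open end and within 105 mm either side of its middle
- mug: green and white mug, 86 mm wide, 120 mm with its handle, 88 mm high; origin: centre of its underside; leave it alone
- screwdriver: screwdriver about 0.2 m long, handle towards the robot, lying on the worktop to the left of the drawer; origin under the middle; leave it alone
- canister: green lidded canister, 97 mm across, 120 mm high; origin: centre of its underside; leave it alone
Not all that is in view belongs to the job. What is shaped like the scraper but blue or yellow is not meant.

How it is judged:
By the outcome, as a careful person would: the job done as asked, in the order asked, and still so for the second after the job is handed in, while the arm keeps its last pose, push and grip.
It also fails if it takes over 72 s, if anything falls off the work surface, if the arm or the gripper's body presses on something with over 40 N, if the wrist force passes 120 N, or if a joint passes its speed limit or range.

ROBOT

A 6-joint arm with a two-finger parallel gripper is mounted at the origin on a cart in front of the work surface, level with it; the furniture and walls round the work are solid. World frame = base frame: x ahead of the robot, y to its left, z up, the work surface at z = 0. Lengths are in m, angles in degrees, forces in N, time in s.
With the tool pointing down it reaches from about 0.375 to 0.75 m from the base axis. Payload 9 kg.
Tool frame: the origin (TCP) lies where the fingers leave the gripper's body, on its centre line; the fingertips stand 73 mm ahead of it and the grasp point (between the pads) lies 54 mm ahead of it (robot.tip_reach is the distance from the TCP to the fingertips, in m); z points along the fingers, y is the line along which they close (so a half turn about z gives the same grasp; the last joint's range is limited). The gripper opens to 85 mm and grips with 20 to 120 N. Pads are 22 mm wide; open, the fingers measure 114 mm over their backs; the gripper's body (76 mm by 85 mm) begins 54 mm behind the grasp point. The pads swing forward as they close: fully open they stand 13 mm farther back than shut.
Start: joints at [58.917, 5.964, 5.575, 89.605, 0, 77.527], TCP at [0.191, 0.569, 0.304] pointing down, gripper open.
Joint ranges: [-171.21, 171.21], [-48.23, 106.86], [-62.78, 66.21], [-105.2, 120.99], [-86.42, 89.51], [-180, 180]. Speed limits (degrees/s): [127.2, 127.2, 147.25, 180, 180, 180].

INTERFACE

Orientations are given as [roll, pitch, yaw] about the fixed x, y, z axes, in that order (R = Rz(yaw) Ry(pitch) Rx(roll)).
In Python, from plant import robot gives the robot as it stands. Calls block until the motion is done:
- robot.move_pose(position, orientation): joint-space move of the TCP to a pose.
- robot.line_to(position, vel=0.15, rotation=None, guard=None): straight line of the TCP; rotation=None keeps the orientation; vel is the mean speed in m/s. With guard (N) it stops when the force on the tool has changed by that much, and returns True; else False.
- robot.goto_joints(angles): joint-space move.
- robot.set_gripper(opening): finger opening in m; the grip force is fixed at half the most; returns when the fingers have stopped.
- robot.pause(seconds).
- robot.ik(position, orientation): joint angles nearest the present ones, or None.
- robot.observe(): the state.
- robot.grab_frame(name): name is "scene" or "top" or "wrist"; returns the picture (420x560x3 uint8, blue, green, red); there is no depth.
- robot.get_calibration(name): a dict with "vertical_fov" (degrees; the focal length in pixels is half the picture's height over the tangent of half this angle, whatever the lens; pixels are square), "cx", "cy" (the principal point, pixels), "rvec" (rotation vector, rad) and "tvec" (3), from world to camera coordinates, as OpenCV has them. Camera axes: x right, y down, z forward; pixel columns grow to the right and rows downward; lengths in m; the calibration is good to about 2 mm. A picture is of the moment at which its call begins: read the wrist's pose just before it. get_calibration takes no time and is no camera call; for the wrist camera it gives the pose at the moment of the call.
A pose or a line that the arm cannot do raises robot.IKError and nothing moves.
- robot.job_done(): hands the job in; it is judged then, once.
The state is a dict: "time": time; "q": joint angles; "qvel": joint speeds; "joint_torque": joint torques, N m; "tool_pos": TCP position; "tcp_rot": TCP orientation; "ft_force": force on the tool from outside, world axes, zero at the start; "torque": the same for the moment, N m; "gripper_width": finger opening in m; "gripper_force": force on a finger pad.
Only numpy, scipy, OpenCV 4.12 (cv2) and the standard library are available. Lean on these libraries where they do the work, as an engineer would, in place of code of your own. Each camera call takes 0.05 s, during which the arm holds its last target. There are 200 camera calls.

## Working session

There is one attempt and no reset: what is moved stays moved. The work goes in short steps, each a Python script; the robot and the scene stay as the last script left them, time stands still between calls to the robot, and variables do not carry over. Pictures are saved under pics/ and viewed, at most 10 in all, crops included, and the job is handed in when it is done.

```bash
ls; mkdir -p pics; python3 - <<'E'
from plant import robot
import cv2,numpy as np
for n in("scene","top"):
    cv2.imwrite(f"pics/{n}0.png",robot.grab_frame(n)); c=robot.get_calibration(n); print(n,c, -cv2.Rodrigues(np.array(c['rvec']))[0].T@np.array(c['tvec']))
o=robot.observe();print(o)
E
```

```text
pics
scene {'vertical_fov': 57.58185683530841, 'cx': 276.71127574240495, 'cy': 207.74617465018358, 'rvec': array([ 2.00097309, -0.61363435,  0.36312908]), 'tvec': array([-0.39511113,  0.24559639,  0.74839959])} [ 0.02565464 -0.66703204  0.57527596]
top {'vertical_fov': 52.488545123615744, 'cx': 281.48804723405107, 'cy': 206.71251097913085, 'rvec': array([ 2.09244934, -2.15565825,  0.1603646 ]), 'tvec': array([0.14200499, 0.55403904, 1.09488992])} [0.36487557 0.10686427 1.17531036]
{'time': 0.1, 'q': array([ 5.89151536e+01,  5.99535300e+00,  5.53151768e+00,  8.96036319e+01,
       -2.16404368e-04,  7.75265515e+01]), 'qvel': array([ 0.03009617, -0.02197041,  0.15955278,  0.02831999,  0.08164729,
       -0.08418448]), 'joint_torque': array([ 5.81723638e-03, -5.58209610e+01,  5.04718995e+01,  1.32076093e-02,
       -2.99552303e-04,  3.09308564e-05]), 'tool_pos': array([0.1913725 , 0.56844345, 0.30319846]), 'tcp_rot': array([-1.79934078e+02, -1.43607622e-02,  1.61388594e+02]), 'ft_force': array([0.62693985, 0.54827262, 0.0022554 ]), 'torque': array([-0.05251298, -0.02054854, -0.00989182]), 'gripper_force': 0.0, 'gripper_width': 0.08557007728368916}
```

View pics/top0.png

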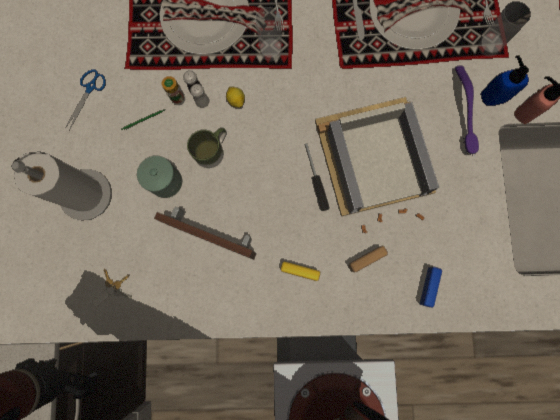

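View pics/scene0.png

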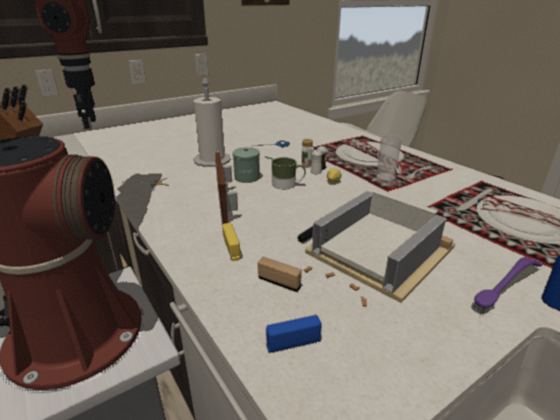

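The top view shows the drawer at about (385,158), with its open end near (345,213) to (437,190). The chips are at (364,229), (380,217), (403,211) and (420,216). The beech scraper is at (368,259), and the front is at (205,235) with its brackets pointing away from the robot. The scene view agrees with this. Next I'll look closer with the wrist camera.

```bash
cat > h.py <<'E'
from plant import robot
import cv2,numpy as np
def cal(n):
    c=robot.get_calibration(n); f=210/np.tan(np.radians(c['vertical_fov']/2))
    return dict(K=np.array([[f,0,c['cx']],[0,f,c['cy']],[0,0,1]]),R=cv2.Rodrigues(np.array(c['rvec'],float))[0],t=np.array(c['tvec'],float).ravel())
def ray(c,p):
    d=c['R'].T@np.linalg.solve(c['K'],[p[0],p[1],1.]); return -c['R'].T@c['t'],d/np.linalg.norm(d)
def onz(c,p,z=0.):
    o,d=ray(c,p); return o+d*(z-o[2])/d[2]
def proj(c,X):
    q=c['K']@(c['R']@np.asarray(X,float)+c['t']); return q[:2]/q[2]
def tri(*cp):
    A=np.zeros((3,3));b=np.zeros(3)
    for c,p in cp:
        o,d=ray(c,p);M=np.eye(3)-np.outer(d,d);A+=M;b+=M@o
    X=np.linalg.solve(A,b); return X,[np.linalg.norm((np.eye(3)-np.outer(ray(c,p)[1],ray(c,p)[1]))@(X-ray(c,p)[0])) for c,p in cp]
def shot(name,file):
    c=cal(name); im=robot.grab_frame(name); cv2.imwrite(f'pics/{file}.png',im); np.savez(f'pics/{file}.npz',**c); return c,im
def load(file): return dict(np.load(f'pics/{file}.npz')),cv2.imread(f'pics/{file}.png')
E
python3 - <<'E'
from h import *
c=cal('top')
for n,p,z in[('L end',(350,211),.1),('R end',(434,190),.1),('scr',(368,259),.053),('fL',(157,215),.13),('fR',(253,256),.13),('chip',(364,229),0),('c',(420,216),0),('can',(155,176),.12),('mug',(205,148),.09),('sd',(321,208),.02)]: print(n,onz(c,p,z).round(3))
for P in [(.46,-.13,.33),(.46,-.22,.33)]:
    robot.move_pose(P,[180,0,180]) if robot.ik(P,[180,0,180]) is not None else print('no',P)
    i='w%d'%(P[1]*-100); c,im=shot('wrist',i); print(robot.observe()['time'],robot.observe()['q'].round(1), -c['R'].T@c['t'], c['R'])
a=[cv2.imread('pics/w%d.png'%k) for k in(13,22)]
cv2.imwrite('pics/v.png',cv2.resize(np.vstack(a),(560,600),fx=1,fy=1) if 0 else cv2.resize(np.hstack(a),(800,300)))
E
```

```text
L end [ 0.533 -0.05   0.1  ]
R end [ 0.58  -0.267  0.1  ]
scr [ 0.412 -0.096  0.053]
fL [0.533 0.436 0.13 ]
fR [0.424 0.197 0.13 ]
chip [ 0.497 -0.1    0.   ]
c [ 0.528 -0.257  0.   ]
can [0.636 0.446 0.12 ]
mug [0.716 0.324 0.09 ]
sd [0.556 0.018 0.02 ]
2.8 [-31.4 -14.9 -11.6  93.3   0.  -31.5] [ 0.38074733 -0.12854677  0.40007001] [[-9.73703076e-04  9.99998717e-01 -1.27167735e-03]
 [ 9.51236460e-01  1.31848492e-03  3.08459819e-01]
 [ 3.08461100e-01 -9.09317590e-04 -9.51236523e-01]]
3.3 [-40.3  -9.3  -6.7  92.6   0.  -40.3] [ 0.38051601 -0.21949416  0.39977687] [[ 1.08381901e-03  9.99999181e-01 -6.80892489e-04]
 [ 9.51423529e-01 -8.21535634e-04  3.07884059e-01]
 [ 3.07883248e-01 -9.81507730e-04 -9.51423640e-01]]
```

View pics/v.png

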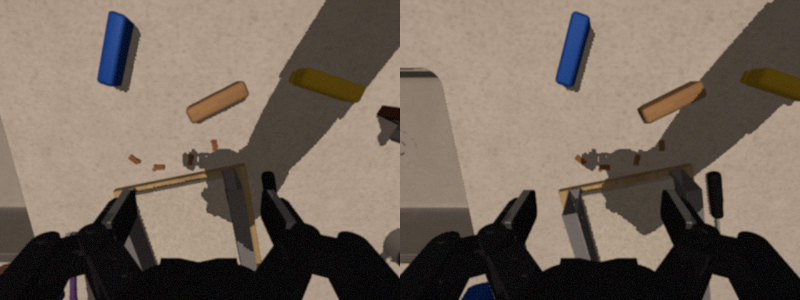

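The wrist views show all four chips in front of the ply board's edge, plus the beech, blue and yellow blocks. Next I'll zoom in on the drawer ends.

```bash
python3 - <<'E'
from h import *
a=cv2.imread('pics/w13.png')[190:290,140:400];b=cv2.imread('pics/w22.png')[190:290,200:460]
v=np.vstack([cv2.resize(x,None,fx=3,fy=3,interpolation=cv2.INTER_CUBIC) for x in(a,b)])
v=np.clip((v/255.)**.6*255,0,255).astype('uint8'); cv2.imwrite('pics/v2.png',v)
for f in('w13','w22'):
    c,im=load(f); hsv=cv2.cvtColor(im,cv2.COLOR_BGR2HSV)
    m=cv2.inRange(hsv,(3,90,40),(20,255,255))
    n,l,s,ce=cv2.connectedComponentsWithStats(m)
    for i in range(1,n):
        if s[i,4]>25:
            print(f,s[i],ce[i].round(1),onz(c,ce[i],.004).round(4), cv2.minAreaRect(cv2.findContours((l==i).astype('uint8'),0,1)[0][0]) if s[i,4]>800 else '')
E
```

```text
w13 [407  94  37  12  70] [423.7  97.5] [0.3631 0.0509 0.004 ] 
w13 [455 101  34  15  59] [471.6 107.6] [0.3749 0.1124 0.004 ] 
w13 [403 106  15  16  44] [409.1 114.6] [0.3833 0.0357 0.004 ] 
w13 [ 261  114   87   58 2283] [304.2 142.4] [ 0.4177 -0.095   0.004 ] ((304.0000305175781, 142.5), (25.938386917114258, 90.78435516357422), 63.43495178222656)
w13 [490 114  22  11  39] [502.  118.3] [0.3877 0.1532 0.004 ] 
w13 [457 133  24   9  40] [468.8 136.8] [0.4104 0.1158 0.004 ] 
w13 [295 196  10  16 117] [300.  203.1] [ 0.4994 -0.0985  0.004 ] 
w13 [262 215  10  17 106] [266.5 223.1] [ 0.5287 -0.1448  0.004 ] 
w13 [180 217  16  13 113] [187.4 223.2] [ 0.5291 -0.2559  0.004 ] 
w13 [ 159  229  208  145 2781] [293.3 271.7] [ 0.6055 -0.1059  0.004 ] ((261.9451904296875, 315.1183776855469), (146.30963134765625, 188.88880920410156), 80.68291473388672)
w13 [213 231  17   9 115] [221.4 234.4] [ 0.546  -0.2091  0.004 ] 
w13 [  0 370  14  15  92] [  4.5 375.3] [ 0.8032 -0.5898  0.004 ] 
w22 [490  95  15   7  31] [497.5  97. ] [0.3626 0.051  0.004 ] 
w22 [521  96  39  15  65] [540.5 103.2] [0.3698 0.106  0.004 ] 
w22 [ 334  114   95   58 2556] [381.5 141.8] [ 0.4165 -0.0863  0.004 ] ((381.6314697265625, 141.63870239257812), (28.393735885620117, 98.4719009399414), 64.98310089111328)
w22 [497 122  14   6  29] [503.4 124.3] [0.395  0.0658 0.004 ] 
w22 [518 126  30  14  58] [531.9 133.2] [0.406  0.1047 0.004 ] 
w22 [362 196   9  16 122] [366.3 203.5] [ 0.4995 -0.0984  0.004 ] 
w22 [245 217  17  13 112] [252.4 223.7] [ 0.5289 -0.2556  0.004 ] 
w22 [326 216  11  16 113] [331.3 223.4] [ 0.5286 -0.1449  0.004 ] 
w22 [ 222  228  189   63 1990] [315.3 252.7] [ 0.5739 -0.1656  0.004 ] ((317.2069091796875, 257.4007263183594), (25.59225845336914, 191.32586669921875), 77.40342712402344)
w22 [278 230  16  10 116] [285.6 234.4] [ 0.5452 -0.2089  0.004 ]
```

View pics/v2.png

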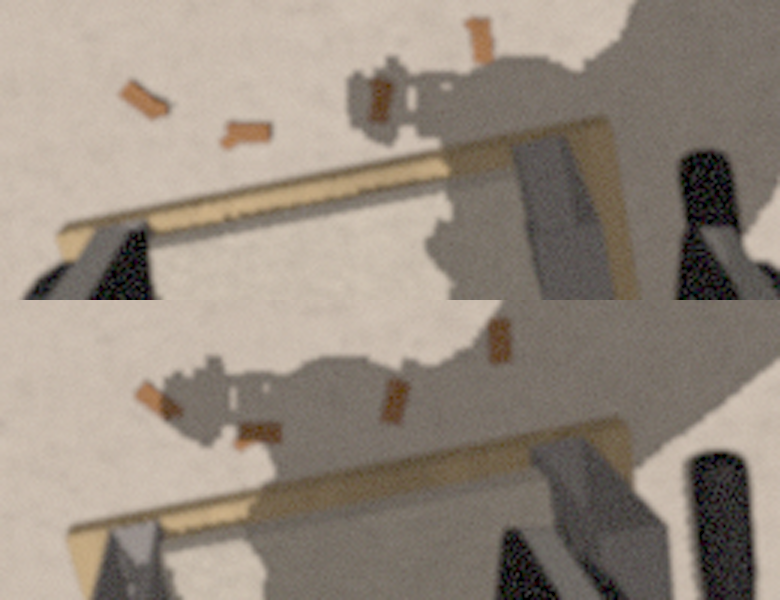

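The zoomed crops show the board's front corners at about (160,267) and (342,229) in w13, and (223,266) and (407,229) in w22. The chips are clear in both views. I'll triangulate these points and take a further view back.

```bash
python3 - <<'E'
from h import *
A,ia=load('w13');B,ib=load('w22')
for n,p,q in[('bR',(160,266.7),(222.7,266)),('bL',(342,229),(407.3,229.3))]:
    print(n,tri((A,p),(B,q)),onz(A,p,.008),onz(B,q,.008))
R=[]
for c,im in((A,ia),(B,ib)):
    m=cv2.inRange(cv2.cvtColor(im,cv2.COLOR_BGR2HSV),(3,90,120),(20,255,255)); n,l,s,ce=cv2.connectedComponentsWithStats(m)
    i=max((i for i in range(1,n) if s[i,1]<190 and s[i,0]>200),key=lambda i:s[i,4])
    h=cv2.findContours((l==i).astype('uint8'),0,1)[0][0]; r=cv2.minAreaRect(h); R.append(r); print(r,s[i])
    w=[onz(c,x,.053) for x in cv2.boxPoints(r)]; print(np.round(w,3).tolist())
print('scr tri',tri((A,R[0][0]),(B,R[1][0])))
for P,n in[((.44,-.10,.40),'w3'),((.44,-.22,.40),'w4')]:
    robot.move_pose(P,[180,0,194-180]) if 0 else robot.move_pose(P,[180,0,-166]); c,im=shot('wrist',n)
    for k in ((.56,-.06,.1),(.59,-.27,.1)): print(n,proj(c,k).round())
a=[cv2.imread('pics/w%d.png'%k)[150:400] for k in(3,4)]
v=np.vstack(a);v=cv2.resize(v,None,fx=1.2,fy=1.2,interpolation=2);cv2.imwrite('pics/v3.png',(np.clip((v/255.)**.6,0,1)*255).astype('uint8')); print(robot.observe()['time'],robot.observe()['q'])
E
```

```text
bR (array([ 0.59347491, -0.30007555,  0.00950482]), [np.float64(0.0009571711673862603), np.float64(0.0009571711673862194)]) [ 0.59538977 -0.30092019  0.008     ] [ 0.59320289 -0.30030886  0.008     ]
bL (array([ 0.53565563, -0.03927565,  0.00874032]), [np.float64(4.95719255836707e-05), np.float64(4.9571925583705976e-05)]) [ 0.53589527 -0.03911069  0.008     ] [ 0.53600277 -0.03892628  0.008     ]
((304.0290222167969, 142.40928649902344), (20.473352432250977, 90.8370361328125), 62.74467086791992) [ 261  114   85   57 1758]
[[0.426, -0.151, 0.053], [0.381, -0.061, 0.053], [0.4, -0.049, 0.053], [0.447, -0.14, 0.053]]
((384.4000549316406, 142.8000030517578), (20.57182502746582, 92.12599182128906), 63.43495178222656) [ 340  115   84   56 1654]
[[0.426, -0.15, 0.053], [0.381, -0.063, 0.053], [0.401, -0.05, 0.053], [0.447, -0.138, 0.053]]
scr tri (array([ 0.41312789, -0.09931218,  0.05295823]), [np.float64(5.8198602628663816e-05), np.float64(5.819860262860649e-05)])
w3 [284. 268.]
w3 [129. 253.]
w4 [368. 288.]
w4 [217. 275.]
4.5667 [-4.19069756e+01 -1.00973895e+01 -9.48856768e-02  1.00100068e+02
  1.17852158e-02 -5.58181956e+01]
```

View pics/v3.png

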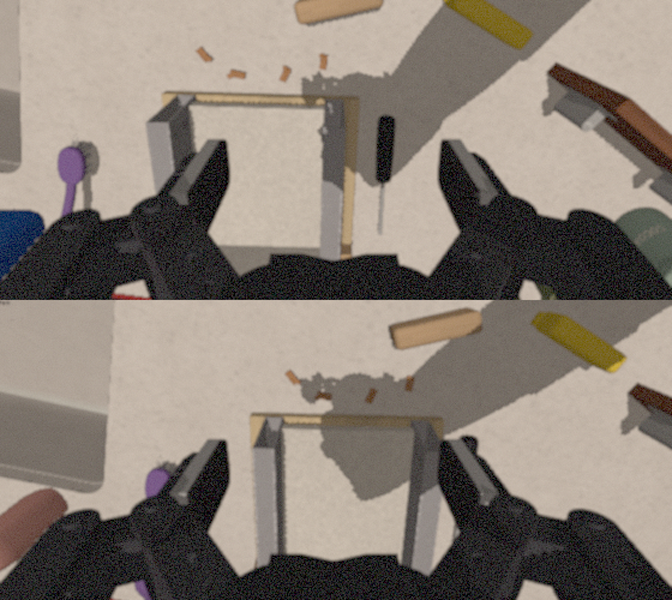

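The view from further back shows both hollow ends, at about (270,425) and (425,425) in the lower half. I'll zoom in there for the symmetry and the lateral fit.

```bash
python3 - <<'E'
from h import *
a=cv2.imread('pics/w3.png')[220:290,115:310];b=cv2.imread('pics/w4.png')[235:305,195:390]
v=np.vstack([cv2.resize(x,None,fx=4,fy=4,interpolation=cv2.INTER_CUBIC) for x in(a,b)])
cv2.imwrite('pics/v4.png',(np.clip((v/255.)**.6,0,1)*255).astype('uint8'))
E
```

```text
(no output)
```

View pics/v4.png

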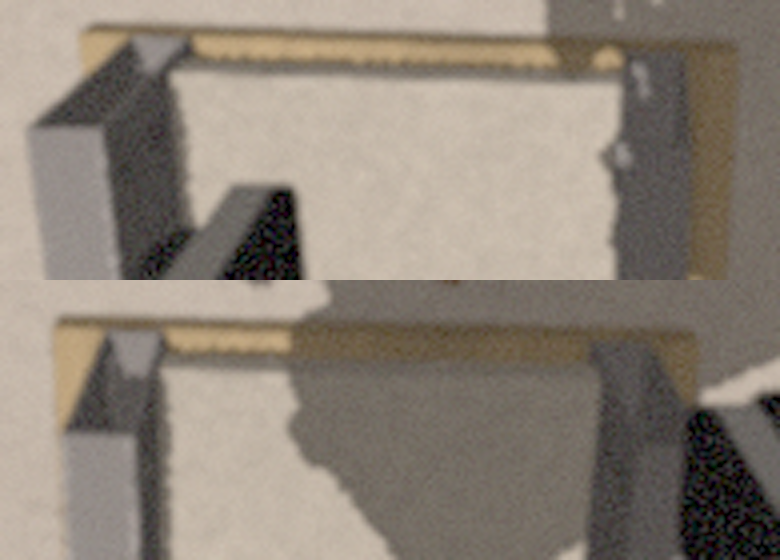

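The zoomed crops give the right side's top front edge at (30,128)–(102,125) in the upper crop and (66,432)–(136,432) in the lower one. The bases are at (132–190, 39) and (107–165, 332) on the right, and (622–685, 55) and (588–650, 343) on the left.

```bash
python3 - <<'E'
from h import *
A,_=load('w3');B,_=load('w4')
a=lambda u,v:(u/4+115-.4,v/4+220-.4)
b=lambda u,v:(u/4+195-.4,(v-280)/4+235-.4)
for n,p,q in[('RtopO',(30,128),(66,432)),('RtopI',(102,125),(136,432)),('RbaseO',(132,38),(107,332)),('RbaseI',(190,40),(165,332)),('LbaseI',(622,55),(588,343)),('LbaseO',(685,55),(650,343)),('bdR',(84,32),(58,322)),('bdL',(737,44),(695,334))]:
    z=.102 if 'top' in n else .016
    print(n,tri((A,a(*p)),(B,b(*q)))[0].round(4),onz(A,a(*p),z).round(4),onz(B,b(*q),z).round(4))
E
```

```text
RtopO [ 0.5875 -0.2781  0.1023] [ 0.5882 -0.2783  0.102 ] [ 0.5872 -0.2781  0.102 ]
RtopI [ 0.5811 -0.2547  0.1023] [ 0.5811 -0.2548  0.102 ] [ 0.5814 -0.2548  0.102 ]
RbaseO [ 0.5891 -0.2787  0.0177] [ 0.59   -0.2793  0.016 ] [ 0.59   -0.2788  0.016 ]
RbaseI [ 0.5835 -0.2555  0.0184] [ 0.5851 -0.2563  0.016 ] [ 0.5843 -0.2556  0.016 ]
LbaseI [ 0.548  -0.0847  0.0158] [ 0.5485 -0.0847  0.016 ] [ 0.5474 -0.0848  0.016 ]
LbaseO [ 0.5418 -0.0598  0.0159] [ 0.5422 -0.0598  0.016 ] [ 0.5412 -0.0599  0.016 ]
bdR [ 0.593  -0.2997  0.0126] [ 0.5922 -0.2985  0.016 ] [ 0.5903 -0.2992  0.016 ]
bdL [ 0.5365 -0.0388  0.0058] [ 0.5324 -0.0405  0.016 ] [ 0.5329 -0.0432  0.016 ]
```

The measurements agree: the side centres are 199 mm apart, the heights are 102 and 16 mm, and the board's midpoint matches the sides' midpoint. That puts the drawer origin at (0.565, −0.170), yaw 12.2°. Next I'll grasp the scraper and sweep.

```bash
cat >> h.py <<'E'
D0=np.array([.5650,-.1697]); DY=12.2
def D(x,y,z):
    c,s=np.cos(np.radians(DY)),np.sin(np.radians(DY)); return [D0[0]+c*x-s*y,D0[1]+s*x+c*y,z]
def toD(p):
    c,s=np.cos(np.radians(DY)),np.sin(np.radians(DY)); d=np.asarray(p)[:2]-D0; return np.array([c*d[0]+s*d[1],-s*d[0]+c*d[1]])
E
python3 - <<'E'
from h import *
ok=lambda p,y:robot.ik(p,[180,0,y])
for x,y,z in[(-.058,.125,.089),(-.058,-.175,.089),(-.15,-.19,.089)]: print(ok(D(x,y,z),-167.8))
S=[.4131,-.0993]; Y=116.6
robot.move_pose(S+[.17],[180,0,Y]); robot.line_to(S+[.089],vel=.15,guard=15); print(robot.observe()['tool_pos'],robot.observe()['tcp_rot'])
robot.set_gripper(.01); o=robot.observe();print('w',o['gripper_width'],o['gripper_force'],o['time'])
z=.0895
robot.line_to(S+[.14],vel=.2)
robot.move_pose(D(-.075,.135,.14),[180,0,-167.8])
c,im=shot('wrist','w5')
robot.line_to(D(-.058,.125,.12),vel=.15)
print('down',robot.line_to(D(-.058,.125,z),vel=.08,guard=8),robot.observe()['tool_pos'])
print('sweep',robot.line_to(D(-.058,-.175,robot.observe()['tool_pos'][2]),vel=.12,guard=25)); o=robot.observe()
print(o['tool_pos'],toD(o['tool_pos']),o['ft_force'],o['time'],o['gripper_width'])
c,im=shot('wrist','w6'); cv2.imwrite('pics/v5.png',np.hstack([cv2.resize(cv2.imread(f'pics/{k}.png'),(400,300)) for k in('w5','w6')]))
E
```

```text
[-22.55097814  -9.82705968 -32.48298677  67.34407291   0.
 -34.75097814]
[-44.42624072  18.5281576   -2.76711047  68.70473193   0.
 -56.62624072]
[-52.64395524  10.29848246 -12.30461425  67.39690328   0.
 -64.84395524]
[ 0.413491   -0.09961174  0.08982029] [1.79975502e+02 3.76081828e-02 1.16600527e+02]
w 0.02713672146601034 59.58696126937866 7.2
down True [ 0.48135152 -0.05961741  0.08907868]
sweep False
[ 0.54539258 -0.35245812  0.08912834] [-0.05778592 -0.17448716] [-1.67843193  4.24674048  8.17464487] 12.1417 0.026986103846627477
```

View pics/v5.png

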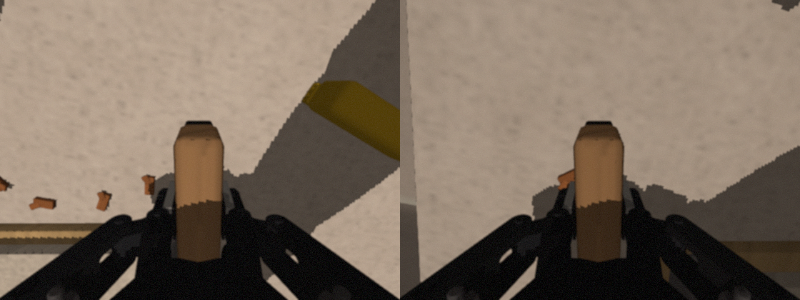

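The sweep worked: the block is at drawer y = −0.175, and a chip is visible ahead of the lip at about (567,180). Next I'll put the block down, check the chips and look at the front.

```bash
python3 - <<'E'
from h import *
o=robot.observe();p=o['tool_pos']; z=p[2]
robot.line_to([p[0],p[1],z+.03],vel=.15); robot.line_to(D(-.15,-.19,z+.03),vel=.15)
print(robot.line_to(D(-.15,-.19,z-.001),vel=.08,guard=6),robot.observe()['tool_pos'][2])
robot.set_gripper(.06); robot.line_to(D(-.15,-.19,.17),vel=.2); print(robot.observe()['time'])
u=np.array([np.sin(np.radians(24.5)),np.cos(np.radians(24.5))]) # panel left dir
cen=np.array([.4785,.3165])-np.array([u[1],-u[0]])*.07
for k,n in((-.05,'f1'),(.05,'f2')):
    q=cen+u*k; robot.move_pose([*q,.42],[180,0,155.5]); shot('wrist',n)
T,im=shot('top','t1'); print(robot.observe()['time'],robot.observe()['q'])
m=cv2.inRange(cv2.cvtColor(im,cv2.COLOR_BGR2HSV),(3,90,40),(20,255,255)); n,l,s,ce=cv2.connectedComponentsWithStats(m)
for i in range(1,n):
    w=onz(T,ce[i],.005); d=toD(w)
    if s[i,4]>5 and -.3<d[0]<.0 and abs(d[1])<.4: print(s[i,4],d.round(3))
v=np.vstack([cv2.resize(np.hstack([cv2.imread(f'pics/{k}.png') for k in('f1','f2')]),(800,300)),cv2.resize(im[160:310,250:500],(500,300))[:, :] if 0 else np.pad(cv2.resize(im[160:310,250:500],(500,300)),((0,0),(0,300),(0,0)))]); cv2.imwrite('pics/v6.png',v)
E
```

```text
True 0.08833611999076457
14.6917
17.925 [ 2.90742594e+01  7.04388290e+00  1.90154022e+01  1.01977059e+02
 -9.71133459e-03  5.36031587e+01]
125 [-0.042 -0.194]
573 [-0.151 -0.2  ]
```

View pics/v6.png

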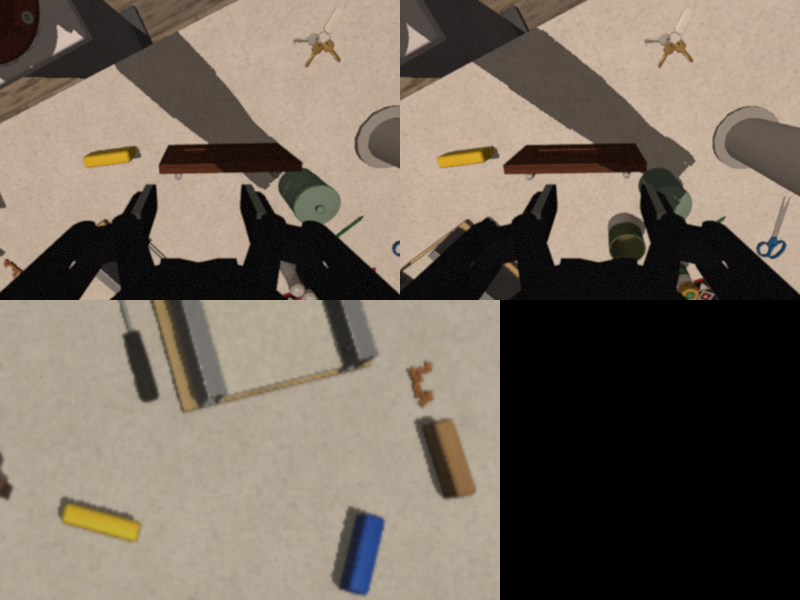

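The top view shows all four chips gathered near drawer y = −0.19, outside the front's ±0.13 m, with the block down beside them. The front's top edge runs from about (160,172) to (302,168) in f1 and from (105,172) to (246,168) in f2 (half scale). I'll find its corners numerically.

```bash
python3 - <<'E'
from h import *
P={}
for f in('f1','f2'):
    c,im=load(f); hsv=cv2.cvtColor(im,cv2.COLOR_BGR2HSV)
    m=cv2.inRange(hsv,(0,90,15),(14,255,140)); m[:180]=0;m[262:]=0
    n,l,s,ce=cv2.connectedComponentsWithStats(m); i=1+np.argmax(s[1:,4]); print(f,s[i])
    h=cv2.convexHull(cv2.findContours((l==i).astype('uint8'),0,1)[0][0]); print(cv2.approxPolyDP(h,2.5,True)[:,0].tolist())
    x=int(ce[i][0]); 
    for xx in(x-25,x+25): print(xx,im[195:248,xx-3:xx+4].mean((1,2)).round().astype(int).tolist())
c,_=load('f1')
u=np.array([np.sin(np.radians(24.5)),np.cos(np.radians(24.5))]);nn=np.array([u[1],-u[0]]);C=np.array([.4785,.3165])
for z in(.13,.115,.1,.08,.03,0): print(z,proj(c,[*(C-nn*.0095),z]).round(1))
E
```

```text
f1 [ 223  200  200   43 6140]
[[422, 227], [418, 240], [223, 241], [223, 230], [235, 205], [387, 200]]
291 [76, 77, 88, 103, 114, 112, 87, 49, 20, 13, 19, 18, 19, 19, 20, 17, 14, 18, 16, 17, 18, 20, 21, 17, 17, 23, 20, 15, 23, 21, 22, 18, 21, 29, 43, 49, 48, 48, 45, 46, 49, 48, 48, 49, 52, 52, 73, 115, 154, 171, 175, 174, 174]
341 [77, 76, 77, 77, 72, 53, 29, 18, 19, 13, 17, 17, 21, 21, 17, 17, 13, 21, 18, 15, 17, 18, 17, 20, 16, 16, 16, 17, 13, 17, 16, 17, 20, 21, 21, 20, 20, 19, 18, 20, 23, 20, 18, 20, 18, 29, 60, 93, 116, 133, 147, 158, 165]
f2 [ 145  201  201   43 6392]
[[345, 229], [342, 240], [148, 243], [145, 231], [177, 204], [328, 201]]
219 [177, 179, 179, 179, 180, 173, 150, 102, 51, 21, 20, 20, 25, 34, 46, 44, 29, 24, 22, 18, 18, 16, 19, 20, 19, 21, 20, 22, 22, 21, 20, 18, 20, 23, 35, 49, 54, 50, 47, 48, 50, 50, 51, 50, 53, 53, 63, 99, 147, 174, 178, 177, 177]
269 [77, 81, 94, 118, 130, 123, 91, 48, 20, 19, 23, 22, 32, 43, 43, 31, 22, 23, 24, 22, 21, 22, 16, 20, 19, 22, 19, 20, 22, 24, 21, 21, 22, 34, 45, 54, 45, 45, 48, 50, 54, 55, 55, 54, 52, 57, 90, 139, 168, 174, 174, 176, 179]
0.13 [316.8 227. ]
0.115 [315.5 222.9]
0.1 [314.2 219.1]
0.08 [312.6 214.4]
0.03 [309.2 204.3]
0 [307.5 199.1]
```

```bash
python3 - <<'E'
from h import *
A,_=load('f1');B,_=load('f2')
X={}
for n,p,q in[('rR',(223,241.5),(147,242)),('rL',(419,240.5),(342.5,240.8)),('oR',(222.5,229.5),(145,230.5)),('oL',(422,227.5),(345,228.7))]:
    a,b=onz(A,p,.13),onz(B,q,.13); print(n,tri((A,p),(B,q))[0].round(4),a.round(4),b.round(4)); X[n]=(a+b)/2
u=(X['rL']-X['rR']+X['oL']-X['oR'])[:2]; print('yaw',np.degrees(np.arctan2(-u[0],u[1])),'len',np.linalg.norm(X['rL']-X['rR']),np.linalg.norm(X['oL']-X['oR']),'cen',sum(X.values())/4,'thick',np.linalg.norm(X['rL']-X['oL']),np.linalg.norm(X['rR']-X['oR']))
E
```

```text
rR [0.4397 0.1996 0.1247] [0.4379 0.2016 0.13  ] [0.4387 0.2028 0.13  ]
rL [0.544  0.4351 0.1267] [0.5422 0.4341 0.13  ] [0.5421 0.4351 0.13  ]
oR [0.424  0.2077 0.1272] [0.4228 0.2089 0.13  ] [0.4239 0.2091 0.13  ]
oL [0.5299 0.4444 0.1243] [0.5263 0.4427 0.13  ] [0.5277 0.4439 0.13  ]
yaw -23.974958887138648 len 0.2545136390066324 0.25623154515675334 cen [0.48269765 0.32228563 0.13      ] thick 0.017552325944585372 0.01643594467243015
```

The front's centre is at (0.483, 0.322), yaw −24°, with the top at about 0.126–0.13 m, so the sizes check out. I'll grasp it, carry it over and check it before lowering.

```bash
python3 - <<'E'
from h import *
C=[.4827,.3223];Y=-114.
robot.move_pose(C+[.24],[180,0,Y]); print('touch',robot.line_to(C+[.172],vel=.1,guard=8),robot.observe()['tool_pos'])
robot.set_gripper(.005); o=robot.observe();print('w',o['gripper_width'],o['gripper_force'],o['time'])
robot.line_to(C+[.30],vel=.2); o=robot.observe();print(o['ft_force'],o['torque'],o['gripper_width'])
yw=-90+DY
robot.move_pose(D(-.11,0,.30),[180,0,yw]); robot.line_to(D(-.11,0,.20),vel=.2); robot.pause(.2)
o=robot.observe();print(o['tool_pos'],toD(o['tool_pos']),o['tcp_rot'],o['time'],o['q'])
for n in('top','scene','wrist'): shot(n,'h_'+n)
v=np.vstack([np.hstack([cv2.resize(cv2.imread('pics/h_wrist.png'),(400,300)),cv2.resize(cv2.imread('pics/h_scene.png')[200:350,240:440],(400,300))]),np.hstack([cv2.resize(cv2.imread('pics/h_top.png')[150:270,310:470],(400,300),interpolation=2),cv2.resize(cv2.imread('pics/h_wrist.png')[150:300,180:380],(400,300))])]);cv2.imwrite('pics/v7.png',(np.clip((v/255.)**.6,0,1)*255).astype('uint8'))
E
```

```text
touch False [0.48298369 0.3224343  0.17264587]
w 0.01818064980956334 59.8760461807251 20.7333
[-0.1868007  -0.18481077 -5.43650255] [0.03704007 0.04437625 0.0482186 ] 0.018054967554198248
[ 0.45817401 -0.19342725  0.20165631] [-0.10942758 -0.00061641] [-1.79906204e+02 -1.14831868e-01 -7.77951704e+01] 24.2417 [-3.79924618e+01 -1.20596303e+01 -2.24892060e+01  7.94221612e+01
 -1.44996526e-03 -1.40197387e+02]
```

View pics/v7.png

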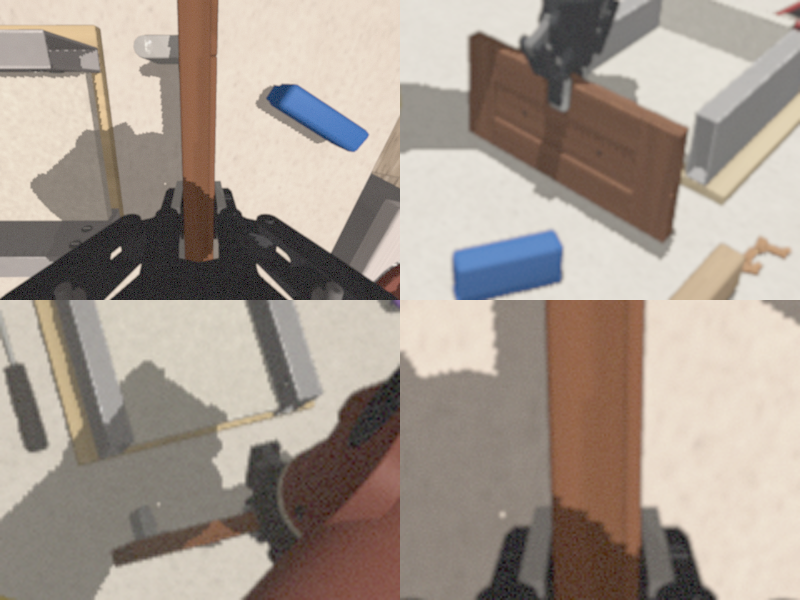

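The held view shows the front gripped in the middle and hanging upright, with the top rail flat under the pads. In the wrist image the right bracket (about (158,48)) lines up with the right side (about (75,50)). I'll check the lateral offset numerically.

```bash
python3 - <<'E'
from h import *
c,im=load('h_wrist'); g=cv2.cvtColor(im,cv2.COLOR_BGR2GRAY)
b=.2017-.172
for col in(215,225,235): print(col,g[40:100,col-2:col+3].mean(1).round().astype(int).tolist())
for y in(-.107,-.1,-.093): print('pred',y,[proj(c,D(x,y,b+.088)).round(1).tolist() for x in(-.085,-.072)])
for r in(45,50,55,85,88,90): print(r,toD(onz(c,(225,r),b+.088)))
for col in (40,80): print(col,g[30:110,col-2:col+3].mean(1).round().astype(int).tolist())
for y in(-.113,-.087): print('side',[proj(c,D(x,y,.102)).round(1).tolist() for x in(0,.05,.08)], proj(c,D(0,y,.016)).round(1))
# panel right end, in wrist
print('panel R end top', proj(c,D(-.109,-.13,b+.13)).round(1), 'is in view?')
E
```

```text
215 [203, 203, 206, 204, 202, 203, 203, 193, 166, 148, 152, 157, 161, 161, 162, 160, 162, 159, 159, 163, 161, 160, 163, 163, 162, 163, 164, 163, 164, 162, 163, 163, 163, 161, 161, 160, 159, 158, 156, 143, 119, 87, 59, 47, 45, 52, 56, 67, 80, 88, 90, 88, 88, 87, 87, 88, 87, 89, 89, 88]
225 [197, 199, 199, 201, 203, 203, 204, 195, 170, 154, 158, 164, 169, 167, 165, 166, 166, 166, 164, 163, 162, 162, 162, 163, 160, 162, 162, 163, 163, 163, 162, 162, 161, 162, 164, 162, 163, 165, 162, 149, 122, 90, 58, 49, 50, 47, 52, 48, 51, 59, 78, 86, 89, 87, 86, 87, 87, 87, 87, 86]
235 [195, 196, 199, 201, 201, 203, 204, 199, 175, 154, 155, 159, 155, 146, 143, 143, 141, 133, 126, 123, 122, 124, 119, 111, 106, 125, 150, 165, 167, 166, 162, 158, 156, 155, 154, 153, 145, 141, 136, 124, 102, 74, 55, 49, 49, 51, 51, 48, 52, 63, 75, 87, 88, 85, 88, 89, 89, 89, 90, 89]
pred -0.107 [[223.5, 47.0], [195.1, 47.0]]
pred -0.1 [[224.3, 63.9], [196.3, 63.9]]
pred -0.093 [[225.1, 80.3], [197.6, 80.2]]
45 [-0.08572379 -0.10783078]
50 [-0.08561458 -0.1057851 ]
55 [-0.08550437 -0.10372071]
85 [-0.08482135 -0.09092665]
[... 269 characters left out ...]
33, 132, 133, 132, 134, 133, 134, 133, 133, 131, 131, 131, 133, 131, 132, 132, 132, 134, 132, 134, 141, 149, 161, 161, 135, 89, 53, 43, 48, 59, 72, 84, 85, 84, 85, 101, 138, 178, 196]
80 [205, 206, 204, 193, 171, 155, 161, 171, 175, 174, 174, 175, 175, 175, 176, 177, 175, 160, 122, 84, 63, 58, 52, 46, 45, 43, 43, 45, 43, 43, 42, 43, 42, 41, 43, 43, 38, 41, 42, 64, 91, 88, 70, 59, 57, 60, 58, 59, 58, 59, 60, 58, 59, 59, 59, 59, 60, 58, 57, 60, 60, 62, 61, 62, 59, 58, 53, 49, 42, 36, 36, 46, 65, 81, 86, 87, 94, 125, 169, 197]
side [[58.6, 40.3], [-41.1, 40.3], [-100.9, 40.3]] [136.   66.1]
side [[69.6, 95.7], [-25.1, 95.7], [-81.9, 95.7]] [140.6 101.8]
panel R end top [274.9 -67.9] is in view?
```

The bracket edges are within 0.3 mm of the predicted drawer y, so the front is aligned. I'll lower it and slide it in gently.

```bash
cat >> h.py <<'E'
ex=np.array([np.cos(np.radians(DY)),np.sin(np.radians(DY)),0]);ey=np.array([-ex[1],ex[0],0])
def st(tag):
    o=robot.observe();F=o['ft_force'];print(tag,'D',toD(o['tool_pos']).round(4),'z',o['tool_pos'][2].round(4),'F',round(float(F@ex),2),round(float(F@ey),2),round(float(F[2]),2),'T',o['torque'].round(2),'rot',o['tcp_rot'].round(2),'w',round(o['gripper_width'],4),'t',o['time']); return o
E
python3 - <<'E'
from h import *
st('0')
robot.line_to(D(-.075,0,.1985),vel=.1); robot.line_to(D(-.075,0,.178),vel=.1)
print(robot.line_to(D(-.075,0,.168),vel=.02,guard=4)); o=st('down')
z=o['tool_pos'][2]+.0002
robot.line_to(D(-.075,0,z),vel=.02);robot.pause(.2);st('stand')
print(robot.line_to(D(-.045,0,z),vel=.04,guard=10)); st('in1')
E
```

```text
0 D [-0.1097 -0.0003] z 0.2008 F -1.12 0.18 -5.57 T [ 0.    0.04 -0.02] rot [-1.7995e+02 -5.0000e-02 -7.7800e+01] w 0.0182 t 24.3917
True
down D [-0.0745 -0.0004] z 0.1727 F 0.18 -0.0 4.34 T [0.16 0.01 0.03] rot [-1.7991e+02 -7.0000e-02 -7.7790e+01] w 0.0185 t 25.6333
stand D [-0.0751  0.0001] z 0.1727 F -0.04 0.48 -3.37 T [-0.01  0.    0.06] rot [ 1.7993e+02  8.0000e-02 -7.7810e+01] w 0.018 t 26.0833
False
in1 D [-0.0451  0.0001] z 0.1728 F 0.17 -0.35 -4.36 T [-0.01  0.04 -0.01] rot [ 1.7993e+02  7.0000e-02 -7.7800e+01] w 0.0185 t 26.9833
```

```bash
python3 - <<'E'
from h import *
z=.1727
for x,v in((-.025,.03),(-.0135,.025)):
    g=robot.line_to(D(x,0,z),vel=v,guard=6); robot.pause(.1); st(('in',x,g))
    if g: break
else:
    x=-.0135
    while x>-.0145 and x<-.004:
        x+=.0008; g=robot.line_to(D(x,0,z),vel=.01,guard=5); robot.pause(.15); o=st((round(x,4),g))
        if g or abs(o['ft_force']@ex)>4: break
E
```

```text
('in', -0.025, False) D [-0.0251 -0.    ] z 0.1727 F 0.17 0.54 -4.21 T [-0.05 -0.09 -0.04] rot [ 1.7995e+02  6.0000e-02 -7.7810e+01] w 0.0183 t 27.9
('in', -0.0135, False) D [-0.0135  0.    ] z 0.1727 F 0.01 -0.3 -5.38 T [ 0.01 -0.02 -0.01] rot [ 1.7995e+02  7.0000e-02 -7.7800e+01] w 0.0183 t 28.6083
(-0.0127, False) D [-0.0128 -0.    ] z 0.1727 F -0.03 0.93 -3.51 T [-0.09  0.08 -0.04] rot [ 1.7994e+02  7.0000e-02 -7.7810e+01] w 0.0183 t 29.0083
(-0.0119, False) D [-0.0119 -0.    ] z 0.1727 F 0.13 -0.31 -4.07 T [-0.12  0.01 -0.03] rot [ 1.7995e+02  7.0000e-02 -7.7800e+01] w 0.018 t 29.4083
(-0.0111, False) D [-0.0111  0.    ] z 0.1727 F -0.01 -0.9 -4.1 T [-0.08 -0.03 -0.01] rot [ 1.7995e+02  7.0000e-02 -7.7800e+01] w 0.0184 t 29.8083
(-0.0103, False) D [-0.0103 -0.    ] z 0.1727 F -0.15 0.18 -3.57 T [-0.04  0.02 -0.08] rot [ 1.7995e+02  7.0000e-02 -7.7810e+01] w 0.0181 t 30.2083
(-0.0095, False) D [-0.0098  0.    ] z 0.1727 F -4.51 -0.18 -0.93 T [-0.17  1.04 -0.18] rot [ 1.7991e+02  7.0000e-02 -7.7810e+01] w 0.018 t 30.6083
```

Contact is at x ≈ −0.010 (nominal −0.0095) with the force building smoothly, so the brackets are home. I'll bring the push up to 12 N in small steps.

```bash
python3 - <<'E'
from h import *
z=.1727;x=-.0095
def avg():
    fs=[];
    for _ in range(6): robot.pause(.05); o=robot.observe(); fs.append([*o['ft_force'],*o['torque']])
    f=np.mean(fs,0); return -f[:3]@ex,f
for _ in range(14):
    p,f=avg(); print(round(x,5),round(p,2),f.round(2),toD(robot.observe()['tool_pos']).round(5))
    if abs(p-12)<.5 : break
    x+=float(np.clip((12-p)*.00006,-.0003,.0003)); robot.line_to(D(x,0,z),vel=.005)
st('end')
E
```

```text
-0.0095 5.24 [-5.25 -0.5  -0.91 -0.2   1.21 -0.19] [-9.75e-03  1.00e-05]
-0.0092 6.93 [-6.99 -0.48 -0.03 -0.29  1.54 -0.19] [-9.74e-03  3.00e-05]
-0.0089 8.93 [-8.9  -1.11  0.88 -0.33  1.86 -0.18] [-9.66e-03  3.00e-05]
-0.00872 9.98 [-9.93 -1.3   1.19 -0.37  2.05 -0.16] [-9.6e-03  1.0e-05]
-0.00859 10.91 [-10.86  -1.42   1.71  -0.4    2.17  -0.15] [-9.59e-03  3.00e-05]
-0.00853 11.24 [-11.12  -1.75   1.74  -0.38   2.25  -0.17] [-9.59e-03  2.00e-05]
-0.00848 11.57 [-11.5   -1.54   1.92  -0.41   2.31  -0.17] [-9.6e-03  1.0e-05]
end D [-0.0096  0.    ] z 0.1727 F -11.38 1.41 2.08 T [-0.44  2.3  -0.18] rot [ 1.7979e+02  7.0000e-02 -7.7840e+01] w 0.0181 t 34.2083
```

The push is steady at about 11.6 N, with moments balanced and the position at −9.6 mm against −9.5 nominal. I'll take one last look at squareness and gaps.

```bash
python3 - <<'E'
from h import *
for n in('top','scene','wrist'): shot(n,'e_'+n)
r=lambda i,s:cv2.resize(i,s,interpolation=cv2.INTER_CUBIC)
I=lambda n:cv2.imread(f'pics/e_{n}.png')
v=np.vstack([np.hstack([r(I('wrist'),(400,300)),r(I('scene')[185:320,270:450],(400,300))]),np.hstack([r(I('top')[140:290,300:500],(400,300)),r(I('wrist')[0:210,60:340],(400,300))])])
cv2.imwrite('pics/v8.png',(np.clip((v/255.)**.6,0,1)*255).astype('uint8'))
E
```

```text
(no output)
```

View pics/v8.png

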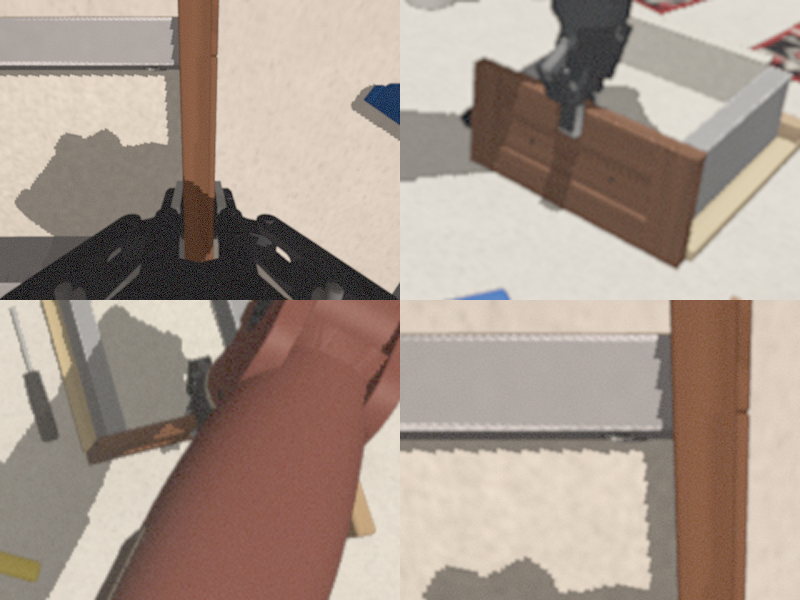

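The front sits flush against the right side's end: (672,390) in the zoom shows only its shadow, with no gap. The scene and top views show it square across the drawer. One last check that the force is steady, then I'll hand in.

```bash
python3 - <<'E'
from h import *
f=[]
for _ in range(10): robot.pause(.05); f.append(-robot.observe()['ft_force']@ex)
print(np.mean(f),np.std(f)); st('final')
if abs(np.mean(f)-12)<1.5: print(robot.job_done())
E
```

```text
11.530565331297835 0.5239844103834538
final D [-0.0096  0.    ] z 0.1727 F -11.82 1.16 1.83 T [-0.38  2.31 -0.13] rot [ 1.7979e+02  7.0000e-02 -7.7840e+01] w 0.0182 t 34.8583
the job is handed in; nothing more can be done
None
```

The job is handed in at about 35 s: the four chips are swept clear, the block is set down out of the way, and the drawer front is slid home, still gripped and pressed with about 11.5 N.

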